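Clear the old drain pieces and seat the filter rails on the locating board

ROBOT

A 6-joint arm with a two-finger parallel gripper is mounted at the origin on the work surface. World frame = base frame: x ahead of the robot, y to its left, z up, the work surface at z = 0. Lengths are in m, angles in rad, forces in N, time in s.
With the tool pointing down it reaches from about 0.4 to 0.825 m from the base axis. Payload 7 kg.
Tool frame: the origin (TCP) lies at the very end of the fingers, on their centre line; the grasp point (between the pads) lies 19 mm behind it; x points along the fingers, z is the direction in which the jaws open and shut, and the axes are right-handed (so a half turn about x gives the same grasp; the last joint's range is limited). The gripper opens to 85 mm and grips with 20 to 120 N. Pads are 22 mm wide; open, the fingers measure 114 mm over their backs; the gripper's body (76 mm by 85 mm) begins 54 mm behind the grasp point. The pads swing forward as they close: fully open they stand 13 mm farther back than shut.
Start: joints at [1.578, 0.359, 0.012, 0, -1.224, -0.288], TCP at [0.187, 0.649, 0.231] pointing down, gripper open.
Joint ranges: [-3.07, 3.07], [-1.43, 2.12], [-1.02, 1.25], [-3.03, 1.67], [-3.05, -0], [-3.03, 3.03]. Speed limits (rad/s): [2.39, 2.39, 3.01, 3.14, 3.14, 3.14].

INTERFACE

Orientations are given as a rotation vector (axis times angle).
In Python, from workcell import robot, cams, sign_off gives the robot as it stands.
- The arm moves only by the tool arm_command, never from a script. Its argument "rows" is a list of rows, each a list of 7 numbers: the gripper command: -1 is fully open, 1 is shut, values between are in proportion, then the shift along the tool's x, y, z in m, then the turn, a rotation vector about the tool's x, y, z in rad. In form: [[claw, tx, ty, tz, rx, ry, rz], ...]. A call has 1 to 10 rows; each row shifts and turns the commanded pose from where the row before left it, along the tool's axes as they then stand; what a row does not reach is not made up. A row lasts 1/8 s, in which the tool goes at most 62.5 mm and 10.7 degrees, less where a joint would pass 70% of its speed; a pose out of reach is approached as far as the arm can. A call with a gripper value outside its range is refused whole. The fingers move at their own pace and stop on an object; "grip_force" is the grip in N (left out, the last holds). Time passes only in rows, so rows that do not move let the fingers close. It gives the time, the measured TCP pose, the force and the opening at its end, in the units of the state.
- robot.get_obs(): the state, without advancing time (a new reading comes with each control period).
- cams.snapshot(name): name is "side" or "top"; returns the picture (480x640x3 uint8, red, green, blue); there is no depth.
- cams.calibration(name): a dict with "intrinsics" (3x3 intrinsics, pixels), "view" (4x4, takes a point from world to camera coordinates). Camera axes: x right, y up, looking along -z (the intrinsics and any distortion apply to the point x, -y, -z); pixel columns grow to the right and rows downward; lengths in m; the calibration is good to about 2 mm. A picture is of the moment at which its call begins. calibration takes no time and is no camera call.
- sign_off(): hands the job in, once; it reports no verdict.
The state is a dict: "time_s": time; "q": joint angles; "dq": joint speeds; "joint_efforts": joint torques, N m; "tool_pos": TCP position; "tcp_rot": TCP orientation; "wrist_force": force on the tool from outside, world axes, zero at the start; "torque": the same for the moment, N m; "gripper_width": finger opening in m.
Only numpy, scipy, OpenCV 4.12 (cv2) and the standard library are available. Lean on these libraries where they do the work, as an engineer would, in place of code of your own. Each camera call takes 0.05 s, during which the arm holds its last target. There are 200 camera calls.

TASK

Clear all the old white drain pieces off the plywood board into the grey tray. Only then load every aluminium rail onto the board, one to a bay, each pushed snugly home so that its left side is flush against both side dowels and its far end touches the end dowel. Leave the tools, bottle, tin, mug and other things around undisturbed.

Things in the scene. Friction and masses are not known exactly. Their poses are not given: they have to be found in the camera images.
- jig: Locating board: fixed plywood, 210 (x) x 330 (y) x 15 mm, on the table, x roughly away from the robot, y left; origin at the centre of its underside. It has three bays, each with three upright steel dowels 12 mm across, 14 mm tall above the board: two side dowels on the bay's left and one end dowel at its far end. Thin dark lines mark a seated rail's near end and right side.
- bay0 (a point): Left bay: where the centre of a fully seated rail lies, 20 mm above the board's top (35 mm above the table). Axes as the board's: the end dowel's face is at x = +60 mm (y = 0); the two side dowels' faces are at y = +20 mm, at x = -40 and +40 mm. A seated rail lies along x, far end on the end dowel, left side on both side dowels. Lies 20 mm ahead (+x), 120 mm left of the board's origin.
- bay1 (a point): The same point of the middle bay, 100 mm to the right (-y) of bay0; same axes and dowels.
- bay2 (a point): The same point of the right-hand bay, 100 mm to the right (-y) of bay1; same axes and dowels.
- tray_floor (a point): Centre of the inner floor of the grey open plastic tray, fixed on the table, outside 300 (its x) x 190 (its y) x 60 mm high, walls 5 mm; the floor is 5 mm above the table. z up.
- rail0_mid (a point): Centre of an aluminium box-section rail with dark slots, a straight bar 120 x 40 x 40 mm, about 0.26 kg, its length along its own x; starts on the table to the robot's right, 20 mm above it. Two or three such rails, all alike, are present. May be absent (None).
- rail1_mid (a point): Centre of another rail, the same as rail0. May be absent (None).
- rail2_mid (a point): Centre of another rail, the same as rail0. May be absent (None).
- elbow_a_mid (a point): Old white plastic drain piece: 32 mm pipe with 40 mm nuts and corners, 0.12 kg, lying in a bay at first. Point: middle of its main pipe, 20 mm above its support; grip here across the pipe. Own x along the main pipe, z up. Two or three of the three old pieces are present; an absent one is None. L-shaped: main pipe from x = -55 to +65 mm, a stub 38 mm long turning off to -y at x = +45 mm.
- elbow_b_mid (a point): Old white plastic drain piece: 32 mm pipe with 40 mm nuts and corners, 0.12 kg, lying in a bay at first. Point: middle of its main pipe, 20 mm above its support; grip here across the pipe. Own x along the main pipe, z up. Two or three of the three old pieces are present; an absent one is None. L-shaped, the mirror image: main pipe from x = -65 to +55 mm, stub 38 mm long to -y at x = -45 mm.
- ubend_mid (a point): Old white plastic drain piece: 32 mm pipe with 40 mm nuts and corners, 0.12 kg, lying in a bay at first. Point: middle of its main pipe, 20 mm above its support; grip here across the pipe. Own x along the main pipe, z up. Two or three of the three old pieces are present; an absent one is None. U-shaped trap bend: main pipe from x = -65 to +65 mm, stubs 38 mm long to -y at x = -45 and +45 mm, 50 mm free between them.
- spray: White bottle, 68 mm across, 190 mm tall, standing beyond the board; origin at its underside. A bystander.
- tin: Short tin, 84 mm across, 90 mm tall, beyond the board; origin at its underside. A bystander.
- mug: Blue mug, 80 mm across, 95 mm tall, beyond the tray; origin at its underside. A bystander.
- torch: Black torch standing on its head, 44 mm across, 120 mm tall, beyond the rails; origin at its underside. A bystander.
- wrench: Wrench 160 mm long lying between the robot and the board; origin near its middle, at its underside. A bystander.
- screwdriver: Screwdriver 160 mm long lying between the robot and the board; origin near its middle, at its underside. A bystander.
- tape: Roll of tape 90 mm across, 25 mm high, lying near the robot on the right; origin at its underside. A bystander.

How it is judged:
On the way, in this order (a step that is already met when the one before it is completed fails the run):
1. all old drain pieces lie in the tray (x of elbow_a_mid in the frame of tray_floor between -0.135 and 0.135 m and y of elbow_a_mid in the frame of tray_floor between -0.08 and 0.08 m and z of elbow_a_mid in the frame of tray_floor between 0 and 0.045 m and x of elbow_b_mid in the frame of tray_floor between -0.135 and 0.135 m and y of elbow_b_mid in the frame of tray_floor between -0.08 and 0.08 m and z of elbow_b_mid in the frame of tray_floor between 0 and 0.045 m and x of ubend_mid in the frame of tray_floor between -0.135 and 0.135 m and y of ubend_mid in the frame of tray_floor between -0.08 and 0.08 m and z of ubend_mid in the frame of tray_floor between 0 and 0.045 m), for 0.2 s.
2. then a rail is on the board (((x of rail0_mid in the frame of bay1 between -0.1 and 0.07 m and y of rail0_mid in the frame of bay1 between -0.17 and 0.14 m and z of rail0_mid in the frame of bay1 below 0.01 m) or (x of rail1_mid in the frame of bay1 between -0.1 and 0.07 m and y of rail1_mid in the frame of bay1 between -0.17 and 0.14 m and z of rail1_mid in the frame of bay1 below 0.01 m) or (x of rail2_mid in the frame of bay1 between -0.1 and 0.07 m and y of rail2_mid in the frame of bay1 between -0.17 and 0.14 m and z of rail2_mid in the frame of bay1 below 0.01 m))), for 0.2 s.
At the end, for the whole second after the job is handed in: Each old piece present lies in the tray (pipe middle inside the walls, under 45 mm above its floor). Each rail present is seated in a bay: centre within 2 mm of the bay point along x and y (5 mm in z), length within 0.03 rad of the bay's x. All at rest (all of step 1 and ((x of rail0_mid in the frame of bay0 between -0.002 and 0.002 m and y of rail0_mid in the frame of bay0 between -0.002 and 0.002 m and z of rail0_mid in the frame of bay0 between -0.005 and 0.005 m and angle between the x axis of rail0_mid and the x axis of bay0, either way round below 0.03 rad) or (x of rail0_mid in the frame of bay1 between -0.002 and 0.002 m and y of rail0_mid in the frame of bay1 between -0.002 and 0.002 m and z of rail0_mid in the frame of bay1 between -0.005 and 0.005 m and angle between the x axis of rail0_mid and the x axis of bay1, either way round below 0.03 rad) or (x of rail0_mid in the frame of bay2 between -0.002 and 0.002 m and y of rail0_mid in the frame of bay2 between -0.002 and 0.002 m and z of rail0_mid in the frame of bay2 between -0.005 and 0.005 m and angle between the x axis of rail0_mid and the x axis of bay2, either way round below 0.03 rad)) and ((x of rail1_mid in the frame of bay0 between -0.002 and 0.002 m and y of rail1_mid in the frame of bay0 between -0.002 and 0.002 m and z of rail1_mid in the frame of bay0 between -0.005 and 0.005 m and angle between the x axis of rail1_mid and the x axis of bay0, either way round below 0.03 rad) or (x of rail1_mid in the frame of bay1 between -0.002 and 0.002 m and y of rail1_mid in the frame of bay1 between -0.002 and 0.002 m and z of rail1_mid in the frame of bay1 between -0.005 and 0.005 m and angle between the x axis of rail1_mid and the x axis of bay1, either way round below 0.03 rad) or (x of rail1_mid in the frame of bay2 between -0.002 and 0.002 m and y of rail1_mid in the frame of bay2 between -0.002 and 0.002 m and z of rail1_mid in the frame of bay2 between -0.005 and 0.005 m and angle between the x axis of rail1_mid and the x axis of bay2, either way round below 0.03 rad)) and ((x of rail2_mid in the frame of bay0 between -0.002 and 0.002 m and y of rail2_mid in the frame of bay0 between -0.002 and 0.002 m and z of rail2_mid in the frame of bay0 between -0.005 and 0.005 m and angle between the x axis of rail2_mid and the x axis of bay0, either way round below 0.03 rad) or (x of rail2_mid in the frame of bay1 between -0.002 and 0.002 m and y of rail2_mid in the frame of bay1 between -0.002 and 0.002 m and z of rail2_mid in the frame of bay1 between -0.005 and 0.005 m and angle between the x axis of rail2_mid and the x axis of bay1, either way round below 0.03 rad) or (x of rail2_mid in the frame of bay2 between -0.002 and 0.002 m and y of rail2_mid in the frame of bay2 between -0.002 and 0.002 m and z of rail2_mid in the frame of bay2 between -0.005 and 0.005 m and angle between the x axis of rail2_mid and the x axis of bay2, either way round below 0.03 rad)) and linear speed of each of rail0, rail1, rail2, elbow_a, elbow_b, ubend below 0.01 m/s); the robot touches nothing.
It fails at once if a standing bystander is tipped or pushed more than 6 cm (angle between any of spray, tin, mug, torch's own z axis and vertical above 0.6 rad or distance of any of spray, tin, mug, torch from where it was at the start of the episode above 0.06 m).
It fails at once if the wrench, screwdriver or tape is pushed more than 6 cm (distance of any of wrench, screwdriver, tape from where it was at the start of the episode above 0.06 m).
Of elbow_a, elbow_b, ubend only 2 to 3 are there at a start; the rules pass over those that are not, and their reading is None.
Of rail0, rail1, rail2 only 2 to 3 are there at a start; the rules pass over those that are not, and their reading is None.
At some moment in a run one of rail0, rail1, rail2, elbow_a, elbow_b, ubend may be knocked a few centimetres aside while the robot is not near it.
Once in a run the grip may slacken for a moment while it holds something.
It also fails if it takes over 210 s, if anything falls off the work surface, if the arm or the gripper's body presses on something with over 40 N, if the wrist force passes 120 N, or if a joint passes its speed limit or range.

## Working session

There is one attempt and no reset: what is moved stays moved. The work goes in short steps, Python scripts to look and compute and a tool call to move; the robot and the scene stay as the last step left them, time stands still between calls to the robot, and variables do not carry over. Pictures are saved under pics/ and viewed, about 12 in all and at most 16, crops included, and the job is handed in when it is done.

Besides the shell and the picture viewer there is one more tool, called after "Emit:" as name(argument=value, ...) on one line, values as JSON. arm_command: Moves the arm, as the interface text tells. Its arguments: {"type":"object","properties":{"rows":{"type":"array"},"grip_force":{"type":"number"}},"required":["rows"]}

```bash
ls; mkdir -p pics; python3 - <<'E'
from workcell import robot,cams
import cv2,numpy as np
for n in("top","side"):
    im=cams.snapshot(n); cv2.imwrite(f"pics/{n}0.png",im[:,:,::-1])
    c=cams.calibration(n); print(n,{k:np.round(v,4).tolist() for k,v in c.items()})
print(robot.get_obs())
E
```

```text
pics
top {'intrinsics': [[611.2475, 0.0, 328.1269], [0.0, 611.2475, 244.5287], [0.0, 0.0, 1.0]], 'view': [[0.0275, -0.9996, -0.0021, -0.0178], [0.9969, 0.0273, 0.0741, -0.5306], [-0.074, -0.0041, 0.9972, -1.407], [0.0, 0.0, 0.0, 1.0]]}
side {'intrinsics': [[504.8399, 0.0, 316.1826], [0.0, 504.8399, 242.5732], [0.0, 0.0, 1.0]], 'view': [[0.9556, -0.294, -0.0202, -0.4804], [0.2067, 0.6197, 0.7571, -0.1564], [-0.2101, -0.7277, 0.653, -1.1147], [0.0, 0.0, 0.0, 1.0]]}
{'time_s': 0.1, 'q': array([ 1.57810766e+00,  3.59310709e-01,  1.11478122e-02, -3.07509134e-04,
       -1.22410598e+00, -2.88080922e-01]), 'dq': array([-0.00046936, -0.00199845,  0.00188802,  0.00135764,  0.00175829,
        0.00096953]), 'joint_efforts': array([-1.97167705e-03, -5.84768701e+01,  2.94108009e+01,  6.95451111e+00,
       -3.09802606e-03,  8.76640797e-06]), 'tool_pos': array([0.18695831, 0.64813893, 0.23045934]), 'tcp_rot': array([ 1.4118221 ,  1.06193441, -1.41378274]), 'wrist_force': array([ 0.03507853, -0.36151926, -0.53337593]), 'torque': array([-0.05789057, -0.03719273,  0.00832646]), 'gripper_width': 0.08572695715540593}
```

View pics/top0.png

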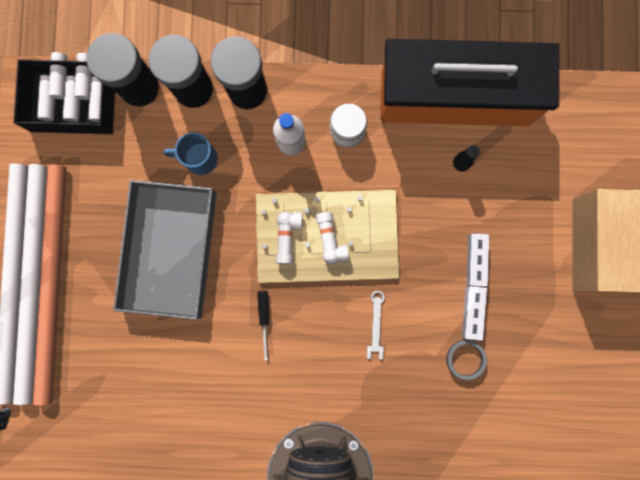

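View pics/side0.png

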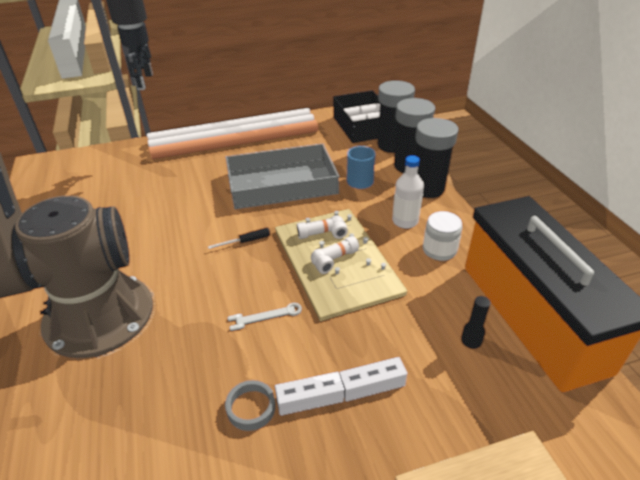

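Top view: two elbows (left at ~(285,238), middle at ~(329,238)) on the board (257–398, 192–285), two rails end to end at (479,260) and (476,313), the tape right below at (467,360). No U-bend and no third rail.

```bash
cat > h.py <<'E'
import numpy as np,cv2
from workcell import robot,cams
def P2W(n,px,z):
    c=cams.calibration(n);K=c["intrinsics"];V=c["view"];R=V[:3,:3];o=-R.T@V[:3,3]
    p=np.c_[np.atleast_2d(px),np.ones(len(np.atleast_2d(px)))]@np.linalg.inv(K).T
    d=(p*[1,-1,-1])@R
    return o+d*((z-o[2])/d[:,2])[:,None]
def W2P(n,X):
    c=cams.calibration(n);K=c["intrinsics"];V=c["view"]
    q=(np.atleast_2d(X)@V[:3,:3].T+V[:3,3])*[1,-1,-1]
    q=q@K.T; return q[:,:2]/q[:,2:]
def snap(n,f,box=None,s=1):
    im=cams.snapshot(n)[:,:,::-1].copy(); o=im
    if box: o=im[box[1]:box[3],box[0]:box[2]]
    cv2.imwrite(f"pics/{f}.png",cv2.resize(o,None,fx=s,fy=s,interpolation=cv2.INTER_CUBIC)); return im
def rect(n,m,z,mn=200):
    for c in cv2.findContours(m.astype(np.uint8),cv2.RETR_EXTERNAL,cv2.CHAIN_APPROX_NONE)[0]:
        if cv2.contourArea(c)<mn: continue
        W=P2W(n,c[:,0,:].astype(float),z)[:,:2].astype(np.float32)*1000
        r=cv2.minAreaRect(W); print(np.round(r[0],1),np.round(r[1],1),"ang",round(r[2],2), "px",c[:,0].mean(0).round())
E
python3 - <<'E'
from h import *
im=cv2.imread("pics/top0.png")
h=cv2.cvtColor(im,cv2.COLOR_BGR2HSV)
print(h[275,270],h[275,385],h[300,330],h[255,470],h[240,150],h[260,285])
w=(h[...,1]<70)&(h[...,2]>140)
b=(h[...,0]>=18)&(h[...,0]<32)&(h[...,1]>60)&(h[...,2]>120)
print("rails");m=w.copy();m[:,:440]=0;m[:220]=0;m[:,520:]=0;rect("top",m,.04)
print("board");m=b|w;m[:180]=0;m[300:]=0;m[:,:240]=0;m[:,420:]=0
m=cv2.morphologyEx(m.astype(np.uint8),cv2.MORPH_OPEN,np.ones((5,5)));rect("top",m,.015)
print("tray");m=(h[...,1]<70)&(h[...,2]<150);m[:178]=0;m[330:]=0;m[:,:110]=0;m[:,225:]=0;rect("top",m,.06)
print("tape");m=(h[...,1]<80)&(h[...,2]<150);m[:338]=0;m[385:]=0;m[:,:440]=0;m[:,495:]=0;rect("top",m,.025)
for i,(x0,y0,x1,y1) in enumerate([(250,185,405,290)]):
    cv2.imwrite("pics/z.png",cv2.resize(im[y0:y1,x0:x1],None,fx=5,fy=5,interpolation=cv2.INTER_CUBIC))
E
```

```text
[ 19  93 219] [ 18  93 217] [ 12 139 173] [143  12 164] [135   4 140] [  0   6 241]
rails
[ 443.7 -344.8] [ 51.3 243.9] ang 87.26 px [476. 285.]
board
[5.521e+02 2.000e-01] [208.6 327.8] ang 3.38 px [327. 236.]
tray
[508.1 366.4] [200.2 301.7] ang 85.8 px [165. 249.]
tape
[ 275.4 -328. ] [91.9 90.7] ang 27.66 px [467. 357.]
```

View pics/z.png

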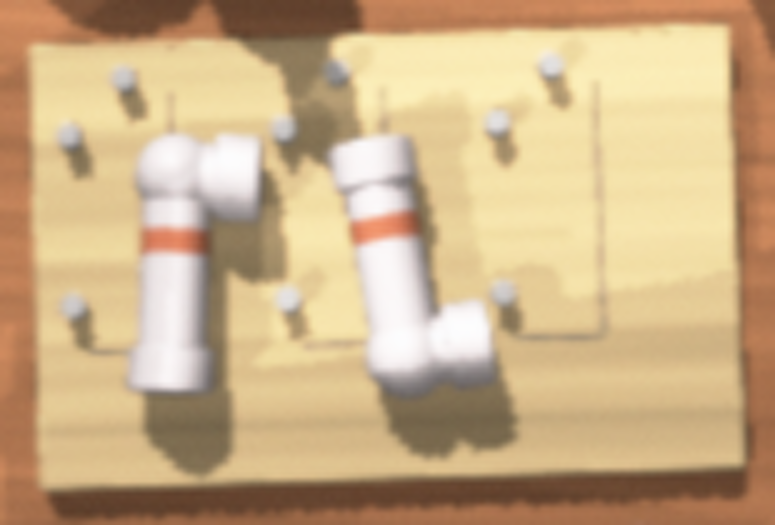

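```bash
python3 - <<'E'
from h import *
f=lambda p:250*np.array([1,0])+185*np.array([0,1])+(np.array(p)+.5)/5-.5
D=f([(70,135),(75,306),(124,78),(284,128),(289,298),(336,71),(498,122),(503,292),(551,66)])
W=P2W("top",D,.029)[:,:2]*1000
# nominal board coords
N=np.array([[x,y]for c in(120-0,20,-80) for x,y in((60,c+26),(-20,c+26),(86,c))])
a,b=N-N.mean(0),W-W.mean(0)
th=np.arctan2((a[:,0]*b[:,1]-a[:,1]*b[:,0]).sum(),(a*b).sum())
R=np.array([[np.cos(th),-np.sin(th)],[np.sin(th),np.cos(th)]])
t=W.mean(0)-R@N.mean(0)
print("board",t,"deg",np.degrees(th));print((W-N@R.T-t).round(1).tolist())
for i in range(3): print("bay",i,R@[20,[120,20,-80][i]]+t)
print("A band,near,far",P2W("top",f([(175,240),(176,330),(171,388),(168,135)]),.035).round(4).tolist())
print("B",P2W("top",f([(386,227),(395,300),(372,138),(402,395)]),.035).round(4).tolist())
im=cv2.imread("pics/top0.png")
cv2.imwrite("pics/z2.png",cv2.resize(im[225:390,430:510],None,fx=3.6,fy=3.6,interpolation=cv2.INTER_CUBIC))
E
```

```text
board [5.51691307e+02 2.48561156e-01] deg 3.3686583510392367
[[-0.0, -0.5], [0.1, -0.9], [-0.1, -0.3], [0.1, -0.2], [0.7, -0.2], [0.0, 0.8], [-0.3, 0.1], [0.3, 0.5], [-0.8, 0.5]]
bay 0 [564.60551154 121.21642181]
bay 1 [570.4815428   21.38920981]
bay 2 [576.35757406 -78.4380022 ]
A band,near,far [[0.5547, 0.0981, 0.035], [0.513, 0.0963, 0.035], [0.4862, 0.0977, 0.035], [0.6035, 0.103, 0.035]]
B [[0.5634, 0.0007, 0.035], [0.5296, -0.0044, 0.035], [0.6046, 0.0084, 0.035], [0.4859, -0.0088, 0.035]]
```

View pics/z2.png

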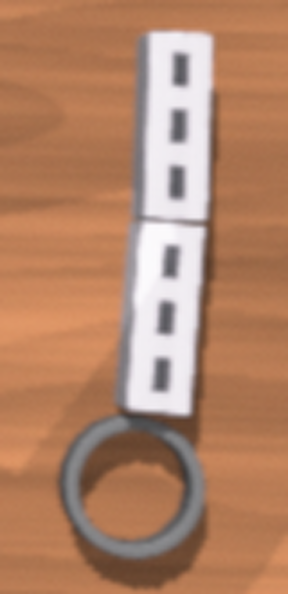

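```bash
cat >> h.py <<'E'
from scipy.spatial.transform import Rotation as Ro
def go(x,y,z,jaw):
    "jaw: world angle (deg) of opening direction; prints turn about tool x, then shift in tool axes after it"
    o=robot.get_obs();R=Ro.from_rotvec(o["tcp_rot"]);M=R.as_matrix()
    cur=np.degrees(np.arctan2(M[1,2],M[0,2])); d=(jaw-cur+90)%180-90
    T=Ro.from_rotvec([0,0,np.radians(d)]).as_matrix()@M
    # ideal tool: x down, z along jaw
    zt=np.array([np.cos(np.radians(cur+d)),np.sin(np.radians(cur+d)),0]);xt=np.array([0,0,-1.]);I=np.c_[xt,np.cross(zt,xt),zt]
    rv=Ro.from_matrix(M.T@I).as_rotvec()
    s=I.T@(np.array([x,y,z])-o["tool_pos"])
    print("t",round(o["time_s"],2),"pos",o["tool_pos"].round(4),"jaw",round(cur,2),"w",round(o["gripper_width"],4),"F",o["wrist_force"].round(1),"q1,q6",o["q"][[0,5]].round(2))
    print("  turn rv",rv.round(4),"rows>=",int(np.ceil(abs(d)/10)),"then shift mm",(s*1000).round(1))
E
python3 - <<'E'
from h import *
go(.548,.0978,.15,92.3)
f=lambda p:np.array([430,225])+(np.array(p)+.5)/3.6-.5
for nm,p in(("far",[(148,33),(213,33),(207,217),(143,215),(180,69),(177,183)]),("near",[(140,222),(206,222),(190,414),(127,408),(171,261),(160,374)])):
    W=P2W("top",f(p),.04)[:,:2]; print(nm,W.round(4).tolist(),"c",W[:4].mean(0),"slotc",W[4:].mean(0),np.degrees(np.arctan2(*(W[4]-W[5])[::-1])))
E
```

```text
t 0.1 pos [0.187  0.6481 0.2305] jaw -106.09 w 0.0857 F [ 0.  -0.4 -0.5] q1,q6 [ 1.58 -0.29]
  turn rv [-3.21e-01  1.50e-03  1.00e-04] rows>= 2 then shift mm [ 80.5 338.7 564.4]
far [[0.5631, -0.3309], [0.5643, -0.3724], [0.4467, -0.3696], [0.4469, -0.3289], [0.5406, -0.3516], [0.4678, -0.3503]] c [ 0.50525766 -0.3504497 ] slotc [ 0.50420315 -0.35093473] -0.9767009302318126
near [[0.4424, -0.327], [0.4435, -0.369], [0.3223, -0.3599], [0.3249, -0.3201], [0.4182, -0.347], [0.3468, -0.3407]] c [ 0.38328713 -0.34398626] slotc [ 0.38253152 -0.34382895] -5.02383158193492
```

Emit:
arm_command(rows=[[-0.41,0,0,0,-0.16,0,0],[-0.41,0,0,0,-0.16,0,0],[-0.41,0,24,40,0,0,0]], grip_force=50)

```text
time_s: 0.48
tool_pos: [0.2202, 0.5974, 0.2294]
tcp_rot: [1.175, 1.229, -1.177]
wrist_force: [1.4, -1.0, -0.3]
gripper_width: 0.0599
```

Emit:
arm_command(rows=[[-0.41,0,0.031,0.05,0,0,0],[-0.41,0,0.031,0.05,0,0,0],[-0.41,0,0.031,0.05,0,0,0],[-0.41,0,0.031,0.05,0,0,0],[-0.41,0,0.031,0.05,0,0,0],[-0.41,0,0.031,0.05,0,0,0],[-0.41,0,0.031,0.05,0,0,0],[-0.41,0,0.031,0.05,0,0,0],[-0.41,0,0.031,0.05,0,0,0],[-0.41,0,0,0,0,0,0]])

```text
time_s: 1.72
tool_pos: [0.5189, 0.1542, 0.2307]
tcp_rot: [1.183, 1.225, -1.185]
wrist_force: [0.1, 0.5, -0.1]
gripper_width: 0.0606
```

```bash
python3 - <<'E'
from h import *
go(.548,.0978,.021,92.3)
E
```

```text
t 1.73 pos [0.5189 0.1542 0.2307] jaw -88.05 w 0.0606 F [ 0.1  0.5 -0.1] q1,q6 [0.65 0.95]
  turn rv [-0.0061  0.0009  0.0011] rows>= 1 then shift mm [209.7  26.8  57.5]
```

Emit:
arm_command(rows=[[-0.41,0,0.0134,0.0288,-0.006,0.001,0.001],[-0.41,0,0.0134,0.0287,0,0,0],[-0.41,0.045,0,0,0,0,0],[-0.41,0.045,0,0,0,0,0],[-0.41,0.045,0,0,0,0,0],[-0.41,0.015,0,0,0,0,0],[-0.41,0,0,0,0,0,0]])

```text
time_s: 2.6
tool_pos: [0.5468, 0.1016, 0.081]
tcp_rot: [1.175, 1.231, -1.175]
wrist_force: [0.3, -0.3, 0.7]
gripper_width: 0.0599
```

```bash
python3 - <<'E'
from h import *
go(.548,.0978,.021,92.3)
im=cams.snapshot("top")[:,:,::-1];s=cams.snapshot("side")[:,:,::-1]
f=lambda a:cv2.resize(a,(400,400),interpolation=cv2.INTER_CUBIC)
cv2.imwrite("pics/p1.png",np.hstack([f(im[170:310,240:380]),f(s[190:330,270:410])]))
E
```

```text
t 2.6 pos [0.5468 0.1016 0.081 ] jaw -87.37 w 0.0599 F [ 0.3 -0.3  0.7] q1,q6 [0.54 1.08]
  turn rv [ 0.0058 -0.0001  0.0003] rows>= 1 then shift mm [60.   1.   3.9]
```

View pics/p1.png

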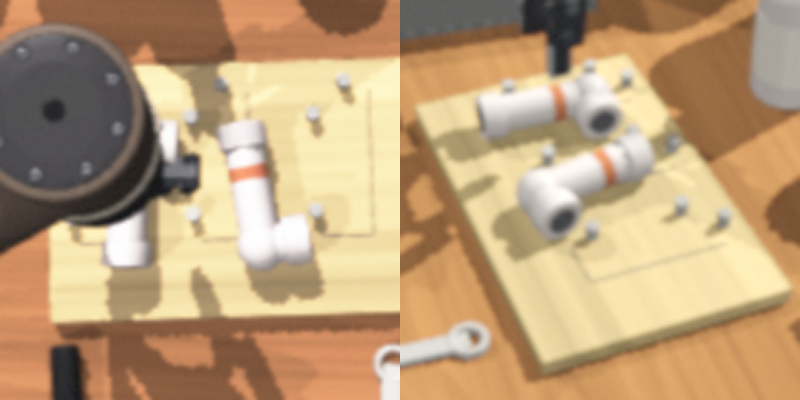

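Emit:
arm_command(rows=[[-0.41,0.03,0.001,0.004,0.006,0,0],[-0.41,0.03,0,0,0,0,0],[-0.41,0,0,0,0,0,0],[1,0,0,0,0,0,0],[1,0,0,0,0,0,0],[1,0,0,0,0,0,0],[1,0,0,0,0,0,0],[1,0,0,0,0,0,0]])

```text
time_s: 3.7
tool_pos: [0.5498, 0.0982, 0.0235]
tcp_rot: [1.184, 1.226, -1.175]
wrist_force: [-0.3, 0.1, 7.0]
gripper_width: 0.0302
```

```bash
python3 - <<'E'
from h import *
print(W2P("side",[[.547,.102,.081]]))
t=np.array([.508,.371]);a=np.radians(-4.2)
T=lambda x,y:t+np.array([[np.cos(a),-np.sin(a)],[np.sin(a),np.cos(a)]])@[x,y]
print(T(0,.045),T(0,-.035))
go(*T(0.007,.045),.16,86)
E
```

```text
[[320.48000291 209.82184889]]
[0.51129572 0.41587915] [0.50543666 0.33609399]
t 3.7 pos [0.5498 0.0982 0.0235] jaw -87.71 w 0.0302 F [-0.3  0.1  7. ] q1,q6 [0.53 1.08]
  turn rv [ 0.1098 -0.0026 -0.0044] rows>= 1 then shift mm [-136.5  -53.6 -314.1]
```

Emit:
arm_command(rows=[[1,-0.02,0,0,0,0,0],[1,-0.03,0,0,0,0,0],[1,-0.045,0,0,0,0,0],[1,-0.042,0,0,0.11,0,0],[1,0,-0.0134,-0.05,0,0,0],[1,0,-0.0134,-0.053,0,0,0],[1,0,-0.0134,-0.053,0,0,0],[1,0,-0.0134,-0.053,0,0,0],[1,0,0,-0.053,0,0,0],[1,0,0,-0.052,0,0,0]], grip_force=60)

```text
time_s: 4.95
tool_pos: [0.5167, 0.4164, 0.1602]
tcp_rot: [1.264, 1.176, -1.258]
wrist_force: [0.2, -0.1, -1.1]
gripper_width: 0.03
```

```bash
python3 - <<'E'
from h import *
go(.518,.415,.016,86)
E
```

```text
t 4.95 pos [0.5167 0.4164 0.1602] jaw -94.02 w 0.03 F [ 0.2 -0.1 -1.1] q1,q6 [0.97 0.53]
  turn rv [-0.0004 -0.0027 -0.0019] rows>= 1 then shift mm [144.2   1.4   1.3]
```

Emit:
arm_command(rows=[[1,0.05,0,0,0,0,0],[1,0.045,0,0,0,0,0],[1,0.03,0,0,0,0,0],[1,0.018,0,0,0,0,0],[1,0,0,0,0,0,0],[-0.2,0,0,0,0,0,0],[-0.2,0,0,0,0,0,0],[-0.2,-0.03,0,0,0,0,0],[-0.2,-0.05,0,0,0,0,0],[-0.2,-0.06,0,0,0,0,0]])

```text
time_s: 6.2
tool_pos: [0.5166, 0.4138, 0.157]
tcp_rot: [1.262, 1.175, -1.261]
wrist_force: [0.9, 0.1, 0.3]
gripper_width: 0.0513
```

```bash
python3 - <<'E'
from h import *
go(.556,.0005,.15,99.7)
im=snap("top","p2",(100,170,420,330),2.5)
E
```

```text
t 6.2 pos [0.5166 0.4138 0.157 ] jaw -94.06 w 0.0513 F [0.9 0.1 0.3] q1,q6 [0.97 0.53]
  turn rv [-2.402e-01 -2.000e-04 -3.000e-04] rows>= 2 then shift mm [  7.  -30.8 414.1]
```

View pics/p2.png

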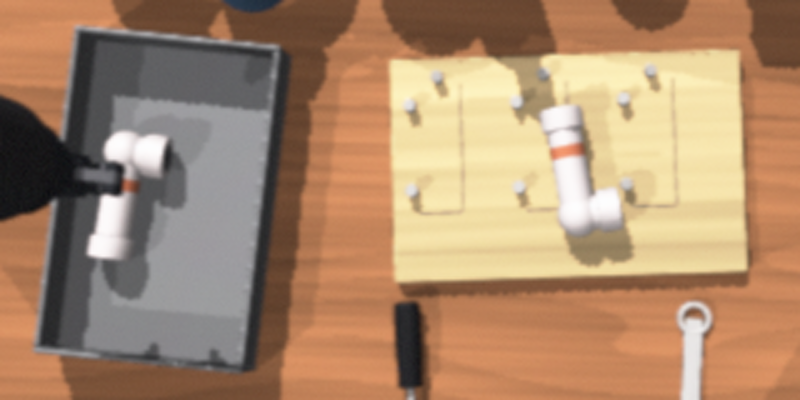

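Emit:
arm_command(rows=[[-0.41,0,0,0,-0.12,0,0],[-0.41,0,0,0,-0.12,0,0],[-0.41,0,-0.004,0.052,0,0,0],[-0.41,0,-0.004,0.052,0,0,0],[-0.41,0,-0.004,0.052,0,0,0],[-0.41,0,-0.004,0.052,0,0,0],[-0.41,0,-0.004,0.052,0,0,0],[-0.41,0,-0.004,0.052,0,0,0],[-0.41,0,-0.004,0.052,0,0,0],[-0.41,0,-0.003,0.05,0,0,0]])

```text
time_s: 7.5
tool_pos: [0.5563, -0.0006, 0.1562]
tcp_rot: [1.086, 1.283, -1.081]
wrist_force: [1.2, 0.1, -0.1]
gripper_width: 0.0601
```

```bash
python3 - <<'E'
from h import *
go(.556,.0005,.023,99.7)
E
```

```text
t 7.5 pos [ 0.5563 -0.0006  0.1562] jaw -80.3 w 0.0601 F [ 1.2  0.1 -0.1] q1,q6 [0.35 1.39]
  turn rv [ 0.0001 -0.0011 -0.0031] rows>= 1 then shift mm [ 1.332e+02 -1.000e-01 -1.100e+00]
```

Emit:
arm_command(rows=[[-0.41,0.045,0,-0.001,0,0,0],[-0.41,0.045,0,0,0,0,0],[-0.41,0.03,0,0,0,0,0],[-0.41,0.013,0,0,0,0,0],[-0.41,0,0,0,0,0,0],[1,0,0,0,0,0,0],[1,0,0,0,0,0,0],[1,0,0,0,0,0,0],[1,0,0,0,0,0,0],[1,-0.01,0,0,0,0,0]])

```text
time_s: 8.75
tool_pos: [0.5559, 0.0022, 0.0329]
tcp_rot: [1.085, 1.284, -1.082]
wrist_force: [-0.2, 0.4, -1.7]
gripper_width: 0.0303
```

```bash
python3 - <<'E'
from h import *
go(.5104,.336,.15,86)
E
```

```text
t 8.75 pos [0.5559 0.0022 0.0329] jaw -80.31 w 0.0303 F [-0.2  0.4 -1.7] q1,q6 [0.36 1.39]
  turn rv [ 0.2389 -0.0012 -0.0012] rows>= 2 then shift mm [-117.1  -68.7 -329.8]
```

Emit:
arm_command(rows=[[1,-0.03,0,0,0,0,0],[1,-0.045,0,0,0.12,0,0],[1,-0.042,0,0,0.119,0,0],[1,0,-0.0098,-0.047,0,0,0],[1,0,-0.0098,-0.047,0,0,0],[1,0,-0.0098,-0.047,0,0,0],[1,0,-0.0098,-0.047,0,0,0],[1,0,-0.0098,-0.047,0,0,0],[1,0,-0.0098,-0.047,0,0,0],[1,0,-0.0098,-0.047,0,0,0]])

```text
time_s: 10.0
tool_pos: [0.5099, 0.3366, 0.1507]
tcp_rot: [1.262, 1.176, -1.258]
wrist_force: [0.4, -0.3, -1.1]
gripper_width: 0.0302
```

```bash
python3 - <<'E'
from h import *
go(.5104,.336,.016,86)
snap("side","p3",(210,120,370,240),4)
E
```

```text
t 10.0 pos [0.5099 0.3366 0.1507] jaw -93.99 w 0.0302 F [ 0.4 -0.3 -1.1] q1,q6 [0.9 0.6]
  turn rv [ 0.0002 -0.002  -0.0014] rows>= 1 then shift mm [134.7   0.5   0.6]
```

View pics/p3.png

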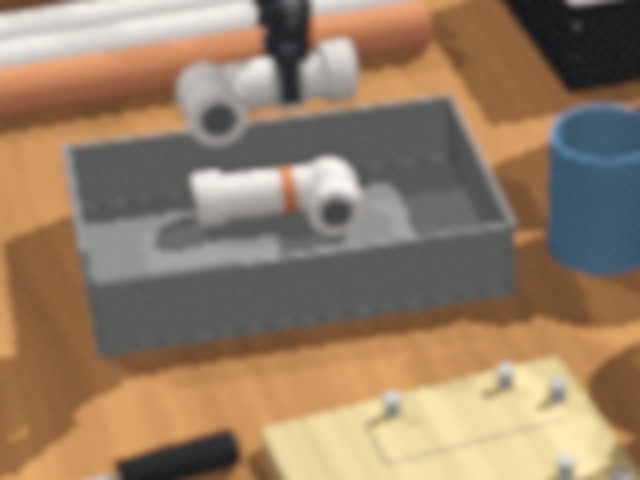

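Emit:
arm_command(rows=[[1,0.045,0,0,0,0,0],[1,0.04,0,0,0,0,0],[1,0.03,0,0,0,0,0],[1,0.018,0,0,0,0,0],[1,0,0,0,0,0,0],[-0.2,0,0,0,0,0,0],[-0.2,0,0,0,0,0,0],[-0.2,-0.03,0,0,0,0,0],[-0.2,-0.05,0,0,0,0,0],[-0.2,-0.06,0,0,0,0,0]])

```text
time_s: 11.3
tool_pos: [0.5101, 0.3346, 0.1582]
tcp_rot: [1.261, 1.175, -1.26]
wrist_force: [0.5, 1.3, -0.6]
gripper_width: 0.0508
```

```bash
python3 - <<'E'
from h import *
go(.505,-.351,.2,89)
im=snap("top","p4",(90,160,510,390),1.9)
E
```

```text
t 11.3 pos [0.5101 0.3346 0.1582] jaw -94.0 w 0.0508 F [ 0.5  1.3 -0.6] q1,q6 [0.9 0.6]
  turn rv [-0.0523 -0.0004 -0.0004] rows>= 1 then shift mm [-41.8   6.9 685.5]
```

View pics/p4.png

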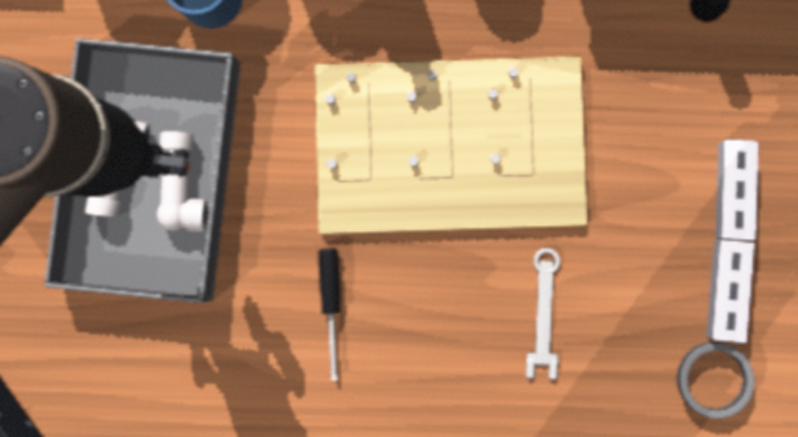

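Emit:
arm_command(rows=[[-1,0,0,0.02,0,0,0],[-1,0,0,0,-0.052,0,0],[-1,0,0.001,0.055,0,0,0],[-1,0,0.001,0.055,0,0,0],[-1,0,0.001,0.055,0,0,0],[-1,0,0.001,0.055,0,0,0],[-1,0,0.001,0.055,0,0,0],[-1,0,0.001,0.055,0,0,0],[-1,0,0.001,0.055,0,0,0],[-1,0,0,0.055,0,0,0]])

```text
time_s: 12.6
tool_pos: [0.507, -0.1271, 0.1557]
tcp_rot: [1.223, 1.201, -1.221]
wrist_force: [0.7, 0.2, -0.3]
gripper_width: 0.0856
```

Emit:
arm_command(rows=[[-1,0,0,0.055,0,0,0],[-1,0,0,0.055,0,0,0],[-1,0,0,0.055,0,0,0],[-1,0,0,0.055,0,0,0],[-1,0,0,0,0,0,0]])

```text
time_s: 13.22
tool_pos: [0.5023, -0.3482, 0.1544]
tcp_rot: [1.226, 1.2, -1.226]
wrist_force: [-0.5, 1.2, -0.3]
gripper_width: 0.0857
```

```bash
python3 - <<'E'
from h import *
go(.505,-.351,.011,89)
E
```

```text
t 13.22 pos [ 0.5023 -0.3482  0.1544] jaw -91.29 w 0.0857 F [-0.5  1.2 -0.3] q1,q6 [-0.29  1.84]
  turn rv [-0.0051 -0.0015  0.001 ] rows>= 1 then shift mm [143.4   2.7   2.7]
```

Emit:
arm_command(rows=[[-1,0.045,0.003,0.003,-0.005,0,0],[-1,0.045,0,0,0,0,0],[-1,0.035,0,0,0,0,0],[-1,0.017,0,0,0,0,0],[-1,0,0,0,0,0,0],[1,0,0,0,0,0,0],[1,0,0,0,0,0,0],[1,0,0,0,0,0,0],[1,0,0,0,0,0,0],[1,0,0,0,0,0,0]], grip_force=80)

```text
time_s: 14.48
tool_pos: [0.5085, -0.3484, 0.0155]
tcp_rot: [1.22, 1.201, -1.216]
wrist_force: [-0.2, 0.3, 6.1]
gripper_width: 0.0388
```

```bash
python3 - <<'E'
from h import *
go(.56,-.09,.12,93.37)
E
```

```text
t 14.47 pos [ 0.5085 -0.3484  0.0155] jaw -90.71 w 0.0388 F [-0.2  0.3  6.1] q1,q6 [-0.28  1.84]
  turn rv [-0.0712  0.0003 -0.0036] rows>= 1 then shift mm [-104.5   66.6 -254.9]
```

Emit:
arm_command(rows=[[1,-0.02,0,0,0,0,0],[1,-0.04,0,0,0,0,0],[1,-0.045,0,0,-0.071,0,0],[1,0,0,-0.02,0,0,0],[1,0,0.012,-0.045,0,0,0],[1,0,0.012,-0.045,0,0,0],[1,0,0.012,-0.045,0,0,0],[1,0,0.012,-0.045,0,0,0],[1,0,0.012,-0.045,0,0,0],[1,0,0.012,-0.015,0,0,0]])

```text
time_s: 15.72
tool_pos: [0.5634, -0.0816, 0.1186]
tcp_rot: [1.166, 1.238, -1.164]
wrist_force: [-0.1, -0.1, -2.7]
gripper_width: 0.0388
```

```bash
python3 - <<'E'
from h import *
go(.5704,-.0868,.036,93.37)
a=cams.snapshot("top")[:,:,::-1];b=cams.snapshot("side")[:,:,::-1]
f=lambda a:cv2.resize(a,(400,400),interpolation=cv2.INTER_CUBIC)
cv2.imwrite("pics/p5.png",np.hstack([f(a[170:390,300:520]),f(b[200:430,230:460])]))
E
```

```text
t 15.72 pos [ 0.5634 -0.0816  0.1186] jaw -86.57 w 0.0388 F [-0.1 -0.1 -2.7] q1,q6 [0.2  1.43]
  turn rv [ 0.001  -0.0015 -0.0001] rows>= 1 then shift mm [82.6  6.7  5.6]
```

View pics/p5.png

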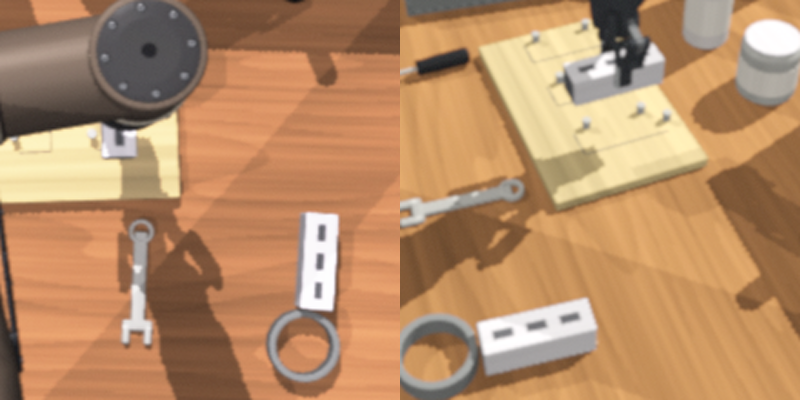

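```bash
python3 - <<'E'
from h import *
print(P2W("top",[[365.5,256.3]],.143),P2W("top",[[365.5,256.3]],.103))
# side: near lower-left corner & far lower right corner
f=lambda u,v:(230+(u-400)*.575,200+v*.575)
print(P2W("side",[f(573,102),f(663,83)],.103),P2W("side",[f(567,75),f(575,72)],.143))
E
```

```text
[[ 0.498829  -0.0839244  0.143    ]] [[ 0.5010918  -0.08622896  0.103     ]]
[[ 0.50480935 -0.09739263  0.103     ]
 [ 0.62343854 -0.09953018  0.103     ]] [[ 0.49950546 -0.09072858  0.143     ]
 [ 0.51041598 -0.08850633  0.143     ]]
```

Emit:
arm_command(rows=[[1,0.03,0.0067,0.0056,0,0,0],[1,0.03,0,0,0,0,0],[1,0.02,0,0,0,0,0],[1,0.003,0,0,0,0,0],[1,0.002,0,0,0,0,0],[1,0.002,0,0,0,0,0],[1,0,0,0,0,0,0]])

```text
time_s: 16.7
tool_pos: [0.5714, -0.0894, 0.0327]
tcp_rot: [1.168, 1.236, -1.164]
wrist_force: [0.6, -0.9, -2.7]
gripper_width: 0.0383
```

```bash
python3 - <<'E'
from h import *
go(.5704,-.0868,.031,93.37)
E
```

```text
t 16.7 pos [ 0.5714 -0.0894  0.0327] jaw -86.67 w 0.0383 F [ 0.6 -0.9 -2.7] q1,q6 [0.18 1.45]
  turn rv [-0.0007 -0.0011 -0.0019] rows>= 1 then shift mm [ 1.7 -0.8 -2.6]
```

Emit:
arm_command(rows=[[1,0.001,0,0,0,0,0],[1,0.001,0,0,0,0,0],[1,0,0,0,0,0,0]])

```text
time_s: 17.08
tool_pos: [0.5712, -0.0893, 0.0305]
tcp_rot: [1.167, 1.236, -1.165]
wrist_force: [-2.3, 1.0, 2.2]
gripper_width: 0.0389
```

Emit:
arm_command(rows=[[1,0,0,-0.003,0,0,0],[1,0,0,-0.003,0,0,0],[1,0,0,-0.002,0,0,0],[1,0,0,0,0,0,0]])

```text
time_s: 17.58
tool_pos: [0.5712, -0.0812, 0.0305]
tcp_rot: [1.168, 1.236, -1.164]
wrist_force: [0.5, -1.0, 5.8]
gripper_width: 0.0385
```

Emit:
arm_command(rows=[[1,0,0,-0.001,0,0,0],[1,0,0,-0.001,0,0,0],[1,0,0,0,0,0,0]])

```text
time_s: 17.95
tool_pos: [0.571, -0.0794, 0.0305]
tcp_rot: [1.167, 1.236, -1.164]
wrist_force: [0.1, -2.4, 5.4]
gripper_width: 0.0385
```

Emit:
arm_command(rows=[[1,0,0,-0.001,0,0,0],[1,0,0,-0.001,0,0,0],[1,0,0,0,0,0,0]])

```text
time_s: 18.32
tool_pos: [0.571, -0.0791, 0.0305]
tcp_rot: [1.166, 1.234, -1.165]
wrist_force: [2.4, -14.0, 2.3]
gripper_width: 0.0385
```

Emit:
arm_command(rows=[[1,0,0,-0.001,0,0,0],[1,0,0,0,0,0,0]])

```text
time_s: 18.58
tool_pos: [0.5709, -0.079, 0.0306]
tcp_rot: [1.165, 1.234, -1.166]
wrist_force: [3.6, -19.3, 3.1]
gripper_width: 0.0388
```

Emit:
arm_command(rows=[[1,0,0,0.0015,0,0,0],[1,0,0.003,0,0,0,0],[1,0,0.003,0,0,0,0],[1,0,0.002,0,0,0,0],[1,0,0,0,0,0,0]])

```text
time_s: 19.2
tool_pos: [0.5743, -0.0791, 0.0305]
tcp_rot: [1.163, 1.24, -1.171]
wrist_force: [-14.4, -6.7, 19.7]
gripper_width: 0.0387
```

Emit:
arm_command(rows=[[1,0,0.001,0,0,0,0],[1,0,0.001,0,0,0,0],[1,0,0,0,0,0,0]])

```text
time_s: 19.58
tool_pos: [0.5761, -0.0789, 0.0305]
tcp_rot: [1.163, 1.24, -1.172]
wrist_force: [-14.9, -7.6, 19.9]
gripper_width: 0.0389
```

Emit:
arm_command(rows=[[1,-0.001,0,0,0,0,0],[1,0,0.001,0,0,0,0],[1,0,0.001,0,0,0,0],[1,0,0,0,0,0,0]])

```text
time_s: 20.08
tool_pos: [0.5784, -0.0788, 0.0306]
tcp_rot: [1.163, 1.24, -1.172]
wrist_force: [-10.4, -7.7, 10.5]
gripper_width: 0.0385
```

Emit:
arm_command(rows=[[1,0,0.001,0,0,0,0],[1,0,0.001,0,0,0,0],[1,0,0,0,0,0,0]])

```text
time_s: 20.45
tool_pos: [0.5804, -0.0787, 0.0307]
tcp_rot: [1.163, 1.24, -1.172]
wrist_force: [-9.4, -8.5, 11.6]
gripper_width: 0.0385
```

Emit:
arm_command(rows=[[1,0,0.001,0,0,0,0],[1,0,0.001,0,0,0,0],[1,0,0,0,0,0,0]])

```text
time_s: 20.82
tool_pos: [0.5807, -0.0787, 0.0306]
tcp_rot: [1.162, 1.242, -1.174]
wrist_force: [-15.6, -6.0, 15.9]
gripper_width: 0.0386
```

```bash
python3 - <<'E'
from h import *
go(.58,-.0784,.031,93.37)
a=cams.snapshot("top")[:,:,::-1];b=cams.snapshot("side")[:,:,::-1]
f=lambda a:cv2.resize(a,(400,400),interpolation=cv2.INTER_CUBIC)
cv2.imwrite("pics/p6.png",np.hstack([f(a[180:290,310:420]),f(b[200:320,290:410])]))
E
```

```text
t 20.82 pos [ 0.5807 -0.0787  0.0306] jaw -86.72 w 0.0386 F [-15.6  -6.   15.9] q1,q6 [0.2  1.43]
  turn rv [-0.0016  0.0003  0.0091] rows>= 1 then shift mm [-0.4 -0.7 -0.3]
```

View pics/p6.png

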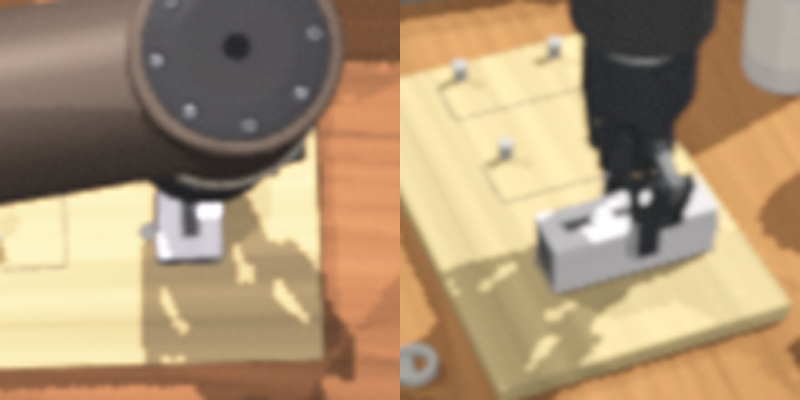

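Emit:
arm_command(rows=[[1,0,0.001,-0.001,0,0,0],[1,0,0.001,0,0,0,0],[1,0,0,0,0,0,0]])

```text
time_s: 21.3
tool_pos: [0.5807, -0.0786, 0.0306]
tcp_rot: [1.16, 1.244, -1.177]
wrist_force: [-21.5, -10.7, 22.3]
gripper_width: 0.0388
```

Emit:
arm_command(rows=[[-0.4,0,0,0,0,0,0],[-0.4,0,0,0,0,0,0],[-0.4,0,0,0,0,0,0],[-0.4,-0.03,0,0,0,0,0],[-0.4,-0.045,0,0,0,0,0],[-0.4,-0.045,0,0,0,0,0],[-0.4,0,0,0,0,0,0]])

```text
time_s: 22.18
tool_pos: [0.5909, -0.0754, 0.1551]
tcp_rot: [1.171, 1.232, -1.159]
wrist_force: [-0.4, 0.7, -0.1]
gripper_width: 0.0598
```

```bash
python3 - <<'E'
from h import *
go(.383,-.344,.15,85)
E
```

```text
t 22.18 pos [ 0.5909 -0.0754  0.1551] jaw -86.61 w 0.0598 F [-0.4  0.7 -0.1] q1,q6 [0.2  1.43]
  turn rv [ 0.1464 -0.002  -0.0083] rows>= 1 then shift mm [   5.1 -183.7  285.7]
```

Emit:
arm_command(rows=[[-1,0,0,0,0.146,-0.002,-0.008],[-1,0,-0.023,0.0357,0,0,0],[-1,0,-0.023,0.0357,0,0,0],[-1,0,-0.023,0.0357,0,0,0],[-1,0,-0.023,0.0357,0,0,0],[-1,0,-0.023,0.0357,0,0,0],[-1,0,-0.023,0.0357,0,0,0],[-1,0,-0.023,0.0357,0,0,0],[-1,0,-0.0227,0.0357,0,0,0],[-1,0,0,0,0,0,0]])

```text
time_s: 23.42
tool_pos: [0.3785, -0.3455, 0.1519]
tcp_rot: [1.272, 1.171, -1.282]
wrist_force: [-0.5, 0.6, -0.0]
gripper_width: 0.0853
```

```bash
python3 - <<'E'
from h import *
go(.383,-.344,.0155,85)
a=cams.snapshot("top")[:,:,::-1]
f=lambda a:cv2.resize(a,None,fx=5,fy=5,interpolation=cv2.INTER_CUBIC)
cv2.imwrite("pics/p7.png",np.hstack([f(a[185:290,320:405]),f(a[260:365,430:500])]))
E
```

```text
t 23.43 pos [ 0.3785 -0.3455  0.1519] jaw -95.21 w 0.0853 F [-0.5  0.6 -0. ] q1,q6 [-0.35  1.83]
  turn rv [-0.0036  0.0008  0.0082] rows>= 1 then shift mm [136.4   4.4  -1.9]
```

View pics/p7.png

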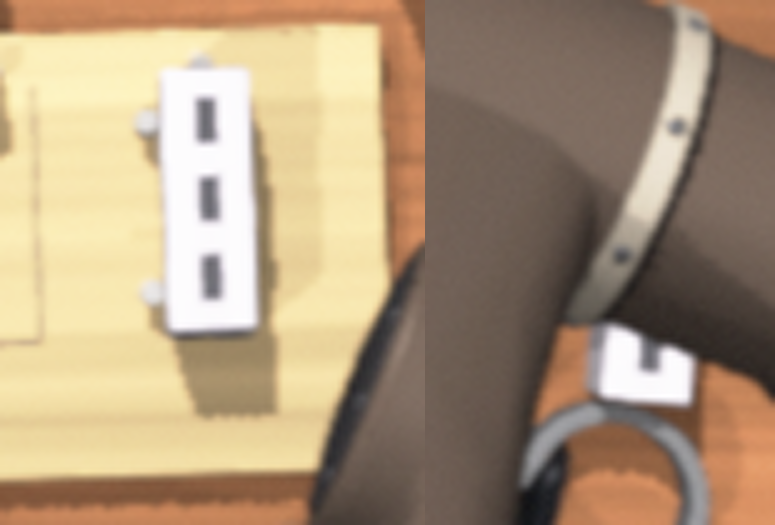

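Emit:
arm_command(rows=[[-1,0.045,0.004,-0.002,-0.004,0.001,0.008],[-1,0.045,0,0,0,0,0],[-1,0.03,0,0,0,0,0],[-1,0.016,0,0,0,0,0],[-1,0,0,0,0,0,0],[1,0,0,0,0,0,0],[1,0,0,0,0,0,0],[1,0,0,0,0,0,0],[1,0,0,0,0,0,0],[1,0,0,0,0,0,0]])

```text
time_s: 24.72
tool_pos: [0.3851, -0.3432, 0.0182]
tcp_rot: [1.271, 1.165, -1.269]
wrist_force: [-0.0, 2.1, 6.8]
gripper_width: 0.0385
```

```bash
python3 - <<'E'
from h import *
f=lambda u,v:(320+(u+.5)/5-.5,185+(v+.5)/5-.5)
W=P2W("top",[f(206,120),f(209,199),f(212,278)],.055);print(W.round(4).tolist(),"bay2 .5764 -.0784")
go(.564,.013,.125,93.37)
E
```

```text
[[0.6127, -0.0757, 0.055], [0.5764, -0.078, 0.055], [0.5403, -0.0802, 0.055]] bay2 .5764 -.0784
t 24.73 pos [ 0.3851 -0.3432  0.0182] jaw -94.77 w 0.0385 F [-0.   2.1  6.8] q1,q6 [-0.35  1.83]
  turn rv [-0.1421  0.0016 -0.0032] rows>= 1 then shift mm [-106.8  199.6 -345. ]
```

Emit:
arm_command(rows=[[1,-0.02,0,0,0,0,0],[1,-0.04,0,0,0,0,0],[1,-0.047,0,0,-0.142,0,0],[1,0,0.0249,-0.043,0,0,0],[1,0,0.0249,-0.043,0,0,0],[1,0,0.0249,-0.043,0,0,0],[1,0,0.0249,-0.043,0,0,0],[1,0,0.0249,-0.043,0,0,0],[1,0,0.0249,-0.043,0,0,0],[1,0,0.0249,-0.043,0,0,0]])

```text
time_s: 25.98
tool_pos: [0.5407, -0.0305, 0.1241]
tcp_rot: [1.167, 1.235, -1.166]
wrist_force: [0.6, -1.0, -3.5]
gripper_width: 0.0386
```

Emit:
arm_command(rows=[[1,0,0.0249,-0.043,0,0,0],[1,0,0,0,0,0,0]])

```text
time_s: 26.22
tool_pos: [0.5642, 0.0151, 0.1237]
tcp_rot: [1.165, 1.236, -1.163]
wrist_force: [0.2, -0.2, -3.1]
gripper_width: 0.0385
```

```bash
python3 - <<'E'
from h import *
go(.5635,.013,.035,93.37)
snap("side","p8",(220,160,440,325),3)
E
```

```text
t 26.23 pos [0.5642 0.0151 0.1237] jaw -86.5 w 0.0385 F [ 0.2 -0.2 -3.1] q1,q6 [0.37 1.26]
  turn rv [ 0.0023  0.0001 -0.0017] rows>= 1 then shift mm [88.7 -0.8  2.1]
```

View pics/p8.png

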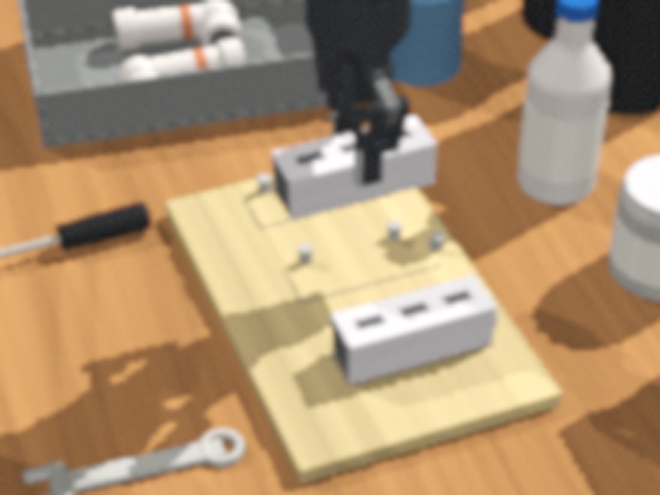

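Emit:
arm_command(rows=[[1,0.03,-0.001,0.002,0,0,0],[1,0.03,0,0,0,0,0],[1,0.02,0,0,0,0,0],[1,0.006,0,0,0,0,0],[1,0.002,0,0,0,0,0],[1,0,0,0,0,0,0]])

```text
time_s: 27.02
tool_pos: [0.5625, 0.0101, 0.0366]
tcp_rot: [1.167, 1.234, -1.165]
wrist_force: [-0.1, 0.4, -2.8]
gripper_width: 0.0384
```

Emit:
arm_command(rows=[[1,0.001,0,0,0,0,0],[1,0.001,0,0,0,0,0],[1,0,0,0,0,0,0]])

```text
time_s: 27.4
tool_pos: [0.5621, 0.0102, 0.0339]
tcp_rot: [1.166, 1.235, -1.166]
wrist_force: [-0.1, -0.1, -3.4]
gripper_width: 0.0381
```

Emit:
arm_command(rows=[[1,0.001,0,0,0,0,0],[1,0,0,0,0,0,0]])

```text
time_s: 27.65
tool_pos: [0.5622, 0.0103, 0.0333]
tcp_rot: [1.166, 1.235, -1.165]
wrist_force: [-1.7, 0.7, 4.2]
gripper_width: 0.0385
```

Emit:
arm_command(rows=[[1,0,0,-0.003,0,0,0],[1,0,0,-0.003,0,0,0],[1,0,0,-0.003,0,0,0],[1,0,0,0,0,0,0]])

```text
time_s: 28.15
tool_pos: [0.562, 0.0194, 0.0332]
tcp_rot: [1.166, 1.235, -1.165]
wrist_force: [0.1, -2.7, 5.6]
gripper_width: 0.0384
```

Emit:
arm_command(rows=[[1,0,0,-0.001,0,0,0],[1,0,0,-0.001,0,0,0],[1,0,0,0,0,0,0]])

```text
time_s: 28.52
tool_pos: [0.5619, 0.0198, 0.0332]
tcp_rot: [1.166, 1.233, -1.167]
wrist_force: [3.0, -11.8, 4.7]
gripper_width: 0.0386
```

Emit:
arm_command(rows=[[1,-0.0005,0,0.001,0,0,0],[1,0,0.003,0,0,0,0],[1,0,0.003,0,0,0,0],[1,0,0.003,0,0,0,0],[1,0,0,0,0,0,0]])

```text
time_s: 29.15
tool_pos: [0.5685, 0.02, 0.0332]
tcp_rot: [1.164, 1.237, -1.169]
wrist_force: [-8.0, -3.7, 9.3]
gripper_width: 0.0384
```

Emit:
arm_command(rows=[[1,0,0.001,0,0,0,0],[1,0,0.001,0,0,0,0],[1,0,0,0,0,0,0]])

```text
time_s: 29.52
tool_pos: [0.5701, 0.0201, 0.0332]
tcp_rot: [1.164, 1.237, -1.17]
wrist_force: [-8.2, -3.4, 11.2]
gripper_width: 0.0386
```

Emit:
arm_command(rows=[[1,0,0.001,0,0,0,0],[1,0,0.001,0,0,0,0],[1,0,0,0,0,0,0]])

```text
time_s: 29.9
tool_pos: [0.5722, 0.0202, 0.0332]
tcp_rot: [1.164, 1.237, -1.17]
wrist_force: [-7.2, -4.3, 9.6]
gripper_width: 0.0386
```

Emit:
arm_command(rows=[[1,0,0.001,0,0,0,0],[1,0,0.001,0,0,0,0],[1,0,0,0,0,0,0]])

```text
time_s: 30.28
tool_pos: [0.5742, 0.0203, 0.0332]
tcp_rot: [1.164, 1.237, -1.17]
wrist_force: [-7.2, -3.2, 9.7]
gripper_width: 0.0388
```

Emit:
arm_command(rows=[[1,0,0.001,0,0,0,0],[1,0,0.001,-0.001,0,0,0],[1,0,0,0,0,0,0]])

```text
time_s: 30.65
tool_pos: [0.5746, 0.0205, 0.0332]
tcp_rot: [1.162, 1.238, -1.173]
wrist_force: [-12.6, -7.0, 15.6]
gripper_width: 0.0385
```

Contact at the end dowel; one more nudge, then release and back off.

Emit:
arm_command(rows=[[1,0,0.001,-0.001,0,0,0],[1,0,0.001,0,0,0,0],[1,0,0,0,0,0,0]])

```text
time_s: 31.02
tool_pos: [0.5746, 0.0206, 0.0332]
tcp_rot: [1.16, 1.239, -1.176]
wrist_force: [-18.4, -9.5, 21.5]
gripper_width: 0.0384
```

Emit:
arm_command(rows=[[-0.4,0,0,0,0,0,0],[-0.4,0,0,0,0,0,0],[-0.4,0,0,0,0,0,0],[-0.4,-0.03,0,0,0,0,0],[-0.4,-0.05,0,0,0,0,0],[-0.4,-0.05,0,0,0,0,0],[-0.4,-0.03,-0.02,-0.04,0,0,0],[-0.4,0,-0.02,-0.055,0,0,0],[-0.4,0,-0.01,-0.055,0,0,0],[-0.4,0,0,-0.055,0,0,0]])

```text
time_s: 32.28
tool_pos: [0.5175, 0.227, 0.1937]
tcp_rot: [1.167, 1.235, -1.164]
wrist_force: [1.4, 0.3, -0.3]
gripper_width: 0.0598
```

Emit:
arm_command(rows=[[-0.4,0,0,-0.055,0,0,0],[-0.4,0,0,-0.055,0,0,0],[-0.4,0,0,-0.055,0,0,0],[-0.4,0,0,-0.055,0,0,0],[-0.4,0,0,0,0,0,0],[-0.4,0,0,0,0,0,0]])

```text
time_s: 33.02
tool_pos: [0.5052, 0.445, 0.1922]
tcp_rot: [1.165, 1.235, -1.166]
wrist_force: [-0.0, -0.2, -0.5]
gripper_width: 0.06
```

```bash
python3 - <<'E'
from h import *
a=snap("top","p9",(100,160,520,400),1.9)
cv2.imwrite("pics/p10.png",cv2.resize(a[185:290,250:405],None,fx=5,fy=5,interpolation=cv2.INTER_CUBIC))
E
```

```text
(no output)
```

View pics/p9.png

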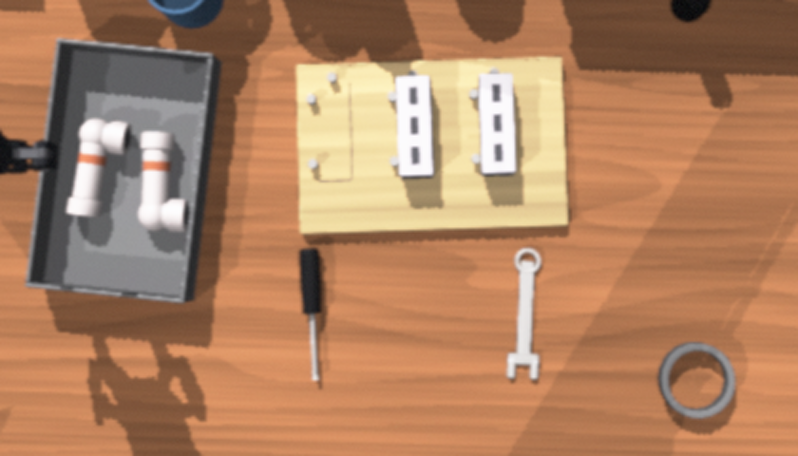

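View pics/p10.png

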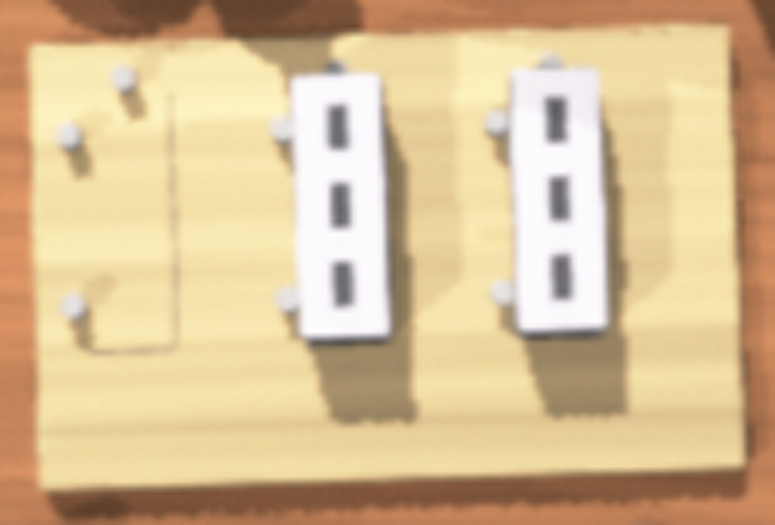

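```bash
python3 - <<'E'
from h import *
a=cams.snapshot("top")[:,:,::-1].copy();h=cv2.cvtColor(a,cv2.COLOR_BGR2HSV)
w=((h[...,1]<35)&(h[...,2]>190));w[:190]=0;w[265:]=0;w[:,:300]=0;w[:,380:]=0
w=cv2.morphologyEx(w.astype(np.uint8),cv2.MORPH_CLOSE,np.ones((7,7)))
w=cv2.morphologyEx(w,cv2.MORPH_OPEN,np.ones((7,7)));rect("top",w,.055)
f=lambda u,v:(250+(u+.5)/5-.5,185+(v+.5)/5-.5)
for L in([(338,127),(341,205),(344,284)],[(556,120),(560,198),(562,276)]):
    W=P2W("top",[f(*p) for p in L],.055);print(W[1].round(4),np.degrees(np.arctan2(*(W[0]-W[2])[[1,0]])).round(2))
print("bays (.5705,.0214) (.5764,-.0784) yaw 3.37")
E
```

```text
[571.3  22.4] [118.2  41.1] ang 3.49 px [317. 226.]
[576.3 -77.1] [117.   41.1] ang 1.56 px [361. 224.]
[0.5709 0.0214 0.055 ] 3.83
[ 0.5769 -0.0784  0.055 ] 3.54
bays (.5705,.0214) (.5764,-.0784) yaw 3.37
```

```bash
python3 -c "
from workcell import sign_off
print(sign_off())"
```

```text
the job is handed in; nothing more can be done
None
```

I cleared the board and loaded it, then handed the job in at about 33 s of the 210 s. No verdict was reported.

**Old pieces:** only the two elbows were present (no U-bend). Both went into the grey tray before any rail was moved, and the last picture shows them lying there.

**Rails:** only two were present. I seated them in the middle and right-hand bays, pushing each onto its side dowels and then its end dowel until the wrist force showed contact. The left bay is empty.

**Last checks:**
- **Position:** the rail centres, read from their slots, are within about 0.5 mm of the bay points.
- **Angle:** they are within about 0.5° of the board, by the slots. A rougher outline check put the right-hand rail 1.8° off, just past the 1.7° limit. I put that down to the mask: the rail's left edge and its dowel line lean equally in the close-up.
- **Surroundings:** nothing nearby looks moved in the top pictures. I didn't measure the bystanders' positions.
- **Arm:** it ended about 190 mm up and clear of everything, at the left edge of the tray.

My first move call gave one shift in millimetres instead of metres. The row limit cut it to 62.5 mm in free air, so nothing was touched.

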